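Close a watch into a bayonet pressure tester

ROBOT

A 6-joint arm with a two-finger parallel gripper is mounted at the origin on a cart in front of the work surface, level with it; the furniture and walls round the work are solid. World frame = base frame: x ahead of the robot, y to its left, z up, the work surface at z = 0. Lengths are in m, angles in rad, forces in N, time in s.
With the tool pointing down it reaches from about 0.35 to 0.975 m from the base axis. Payload 4.9 kg.
Tool frame: the origin (TCP) lies at the very end of the fingers, on their centre line; the grasp point (between the pads) lies 19 mm behind it; z points along the fingers, y is the line along which they close (so a half turn about z gives the same grasp; the last joint's range is limited). The gripper opens to 85 mm and grips with 20 to 120 N. Pads are 22 mm wide; open, the fingers measure 114 mm over their backs; the gripper's body (76 mm by 85 mm) begins 54 mm behind the grasp point. The pads swing forward as they close: fully open they stand 13 mm farther back than shut.
Start: joints at [-1.278, 0.053, 1.613, -0, 1.476, -0.119], TCP at [0.25, -0.573, 0.231] pointing down, gripper open.
Joint ranges: [-3.01, 3.01], [-1.01, 2.22], [0.06, 2.58], [-1.02, 4.17], [0.09, 2.62], [-3.14, 3.14]. Speed limits (rad/s): [2.57, 2.57, 3.14, 3.14, 3.14, 3.14].

INTERFACE

Orientations are given as a unit quaternion [w, x, y, z].
In Python, from plant import manip gives the robot as it stands.
- The arm moves only by the tool play_rows, never from a script. Its argument "series" is a list that holds one entry, the list of rows, each a list of 7 numbers: the shift along the world's x, y, z in m, then the turn, a rotation vector about the world's x, y, z in degrees, then the opening, from 0 (shut) to 1 (fully open). In form: [[[dx, dy, dz, rx, ry, rz, grip], ...]]. A call has 1 to 10 rows; each row shifts and turns the commanded pose from where the row before left it; what a row does not reach is not made up. A row lasts 1/10 s, in which the tool goes at most 50 mm and 8.59 degrees, less where a joint would pass 70% of its speed; a pose out of reach is approached as far as the arm can. A call with a gripper value outside its range is refused whole. The fingers move at their own pace and stop on an object; the grip force is fixed at half the most. Time passes only in rows, so rows that do not move let the fingers close. It gives the time, the measured TCP pose, the force, the opening and the grip force at its end, in the units of the state.
- manip.state(): the state, without advancing time (a new reading comes with each control period).
- manip.grab_frame(name): name is "scene" or "top"; returns a dict with "frame" (384x512x3 uint8, blue, green, red), "mtx" (3x3 intrinsics, pixels), "k1" (the pictures are not rectified: a ray, as slopes to the right and down, at radius r is drawn at 1 + k1 r^2 times it, then the intrinsics apply), "R" (3x3) and "t" (3): a world point X has camera coordinates R X + t. Camera axes: x right, y down, z forward; pixel columns grow to the right and rows downward; lengths in m; the calibration is good to about 2 mm. A picture is of the moment at which its call begins. There is no depth.
- manip.job_done(): hands the job in; it is judged then, once.
The state is a dict: "time": time; "joint_pos": joint angles; "joint_vel": joint speeds; "joint_efforts": joint torques, N m; "tool_pos": TCP position; "tool_rot": TCP orientation; "contact_force": force on the tool from outside, world axes, zero at the start; "ft_torque": the same for the moment, N m; "gripper_width": opening from 0.0 (shut) to 1.0 (fully open); "grasp_force": force on a finger pad.
Only numpy, scipy, OpenCV 4.12 (cv2) and the standard library are available. Lean on these libraries where they do the work, as an engineer would, in place of code of your own. Each camera call takes 0.05 s, during which the arm holds its last target. There are 200 camera calls.

TASK

Get the gold watch ready for its pressure test: lay it gently, dial up, in the chamber of the tester, then put the lid on with its three pins down through the gaps of the collar and turn it clockwise (seen from above) until the ramps draw it firmly hand-tight onto the seal. Stop when it is tight - do not force it - then let go, and leave the other watch and the eye loupe where they are.

Things in the scene. Friction and masses are not known exactly. Their poses are not given: they have to be found in the camera images.
- gold_watch: gold-coloured watch head without strap, 40 (x) x 33 (y) x 11 mm, 35 g, lying dial up; origin at the centre of its underside, z up through the dial. Grip it across its 33 mm (along its y).
- tester: round pressure chamber, fixed, standing like all the task's things on a board with a green mat 32 mm above the bench, aluminium and steel, 129 mm across and 54 mm high on a dark foot 156 mm across; a gauge up to 80 mm high stands on its +x side, 66 to 115 mm from the axis. Origin: on the chamber's axis at the mat's top (world z = 32 mm), z up.
- chamber_floor (a point): centre of the soft blue floor of the open cavity, on the axis, 14 mm above the mat; the cavity is 82 mm across
- seal_top (a point): point on the axis 30 mm above the mat, fixed: nominal height of the top of the black rubber seal ring, 83 to 93 mm across, on which the lid's underside rests. The real seal stands up to 2 mm higher or lower from one time to the next. It is stiff: 25 N per mm.
- collar: steel bayonet ring on top of the chamber, fixed, same origin and axes as the tester. Mouth 99 mm across, rim at z = 54 mm, with three inward tabs, edges chamfered 3 mm. The 50 degree gaps between them are centred at 0, 120 and 240 degrees from its x axis (red dots on the rim). Bore beneath the tabs 118 mm.
- ramp_mouth (a point): on the axis, at the height of the ramps' mouths, 45 mm above the mat. Clockwise of each gap (seen from above) the tab's greased underside starts here and falls 7 mm over 58 degrees, to a stop. Pins begin to bite 28 to 66 degrees clockwise from the gap centres, as the seal stands; from there the lid sinks 0.12 mm (3 N) per degree.
- lid: aluminium disc 94 mm across, 14 mm thick, lower edge chamfered, about 300 g, with three round steel pins 8 mm thick that reach 56.5 mm from the axis at 0, 120 and 240 degrees from its x axis (red dots), pin axes 8 mm above the underside, and a black bar handle. Origin: centre of its underside, z up. It stays turned where it is left.
- lid_handle (a point): middle of the lid's bar handle, on the axis, 34 mm above the underside. The bar runs 118 mm along the lid's x axis, 14 mm wide, from 26 to 42 mm above the underside; a 56 mm block as wide fills the space under its middle.
- lid_pins (a point): on the lid's axis at the height of the pins, 8 mm above its underside. Tight needs over 12 N between pins and ramps (about 0.35 N m of twist); 20 to 25 N (0.6 to 0.7 N m) is right; over 40 N (about 1.1 N m) is forced. Turn by 1 degree at a time once it bites: after bigger jerks friction hides the torque. Held up while the ramps draw it down, the lid loads the pins more.
- steel_watch: the other watch head, steel with a grey dial, 43 x 36 x 11 mm, stays where it is; origin at the centre of its underside. (Round the work: 30 mm thick uprights, 0.8 m high, stand at the bench's front corners, at x 0.39 and y 0.55 and -0.29 m; glass runs back from the left one. Keep the arm clear of them.)
- eye_loupe: black eye loupe standing on the mat, 33 mm across, 28 mm high, stays where it is; origin at the centre of its underside

How it is judged:
By the outcome, as a careful person would: the job done as asked, in the order asked, and still so for the second after the job is handed in, with the robot touching nothing.
It also fails if it takes over 72 s, if anything falls off the work surface, if the arm or the gripper's body presses on something with over 40 N, if the wrist force passes 120 N, or if a joint passes its speed limit or range.

## Working session

There is one attempt and no reset: what is moved stays moved. The work goes in short steps, Python scripts to look and compute and a tool call to move; the robot and the scene stay as the last step left them, time stands still between calls to the robot, and variables do not carry over. Pictures are saved under pics/ and viewed, at most 10 in all, crops included, and the job is handed in when it is done.

Besides the shell and the picture viewer there is one more tool, called as name(argument=value, ...) on one line, values as JSON. play_rows: Moves the arm, as the interface text tells. Its arguments: {"type":"object","properties":{"series":{"type":"array"}},"required":["series"]}

```bash
mkdir -p pics
cat > h.py <<'E'
import numpy as np, cv2
from plant import manip
def grab(n): 
    f=manip.grab_frame(n); return f
def ray(f,u,v):
    K=np.array(f["mtx"]);k=f["k1"]
    p=cv2.undistortPoints(np.array([[[u,v]]],float),K,np.array([k,0,0,0.]))[0,0]
    R=np.array(f["R"]);t=np.array(f["t"])
    return -R.T@t, R.T@np.array([p[0],p[1],1.])
def onz(f,u,v,z):
    c,d=ray(f,u,v); return c+d*(z-c[2])/d[2]
def proj(f,X):
    R=np.array(f["R"]);t=np.array(f["t"])
    return cv2.projectPoints(np.array(X,float).reshape(-1,3),cv2.Rodrigues(R)[0],t,np.array(f["mtx"]),np.array([f["k1"],0,0,0.]))[0].reshape(-1,2)
E
python3 - <<'E'
from h import *
for n in("scene","top"):
    f=grab(n); cv2.imwrite(f"pics/{n}0.png",f["frame"]); c,d=ray(f,256,192); print(n,c,d,f["k1"],f["mtx"][0])
print(manip.state())
E
```

```text
scene [0.15032949 0.65467086 0.79551639] [ 0.35301836 -0.55705277 -0.75178981] -0.11583471999198273 [476.7573379   0.        250.9043621]
top [0.30001064 0.16320565 0.98476359] [ 0.24852746 -0.04118912 -0.96785507] -0.11844347328498009 [451.06104079   0.         261.12880462]
{'time': 0.1, 'joint_pos': array([-1.27800301e+00,  5.33273627e-02,  1.61416623e+00,  2.92703969e-05,
        1.47602224e+00, -1.18960463e-01]), 'joint_vel': array([ 0.0002938 , -0.00062866, -0.00317204, -0.00017379,  0.00047139,
        0.00051149]), 'joint_efforts': array([-3.07595274e-04, -3.94901991e+01, -3.71365070e+01, -7.62695345e-05,
        3.89679961e-03, -5.79224519e-06]), 'tool_pos': array([ 0.24999969, -0.57219685,  0.23015763]), 'tool_rot': array([-9.59225053e-04,  9.78881936e-01,  2.04424146e-01, -6.89596119e-05]), 'contact_force': array([-0.40144426,  0.61141807, -0.47106848]), 'ft_torque': array([ 0.05589766,  0.01706392, -0.01561076]), 'grasp_force': 0.0, 'gripper_width': 1.0012064837055727}
```

View pics/scene0.png

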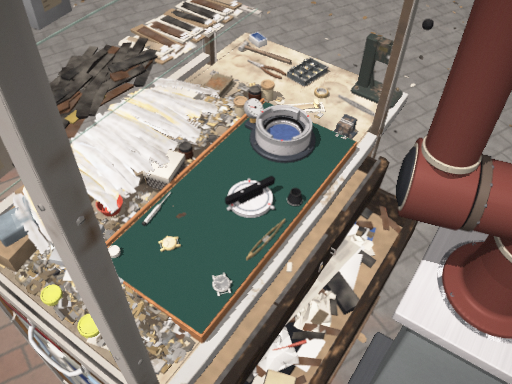

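View pics/top0.png

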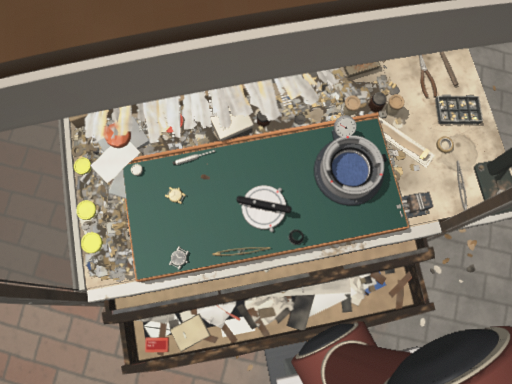

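The scene view shows the gold watch at about (170,243), the lid at (249,198), the tester at (284,132), the loupe at (295,197) and the steel watch at (221,284). In the top view the gold watch is at (175,195), the lid at (264,207) with its bar sloping slightly, the tester at (351,168) with the gauge at (345,126), the loupe at (296,237) and the steel watch at (179,258).

Run:
```python
from h import *
def crop(im,u,v,h,s=400):
    return cv2.resize(im[v-h:v+h,u-h:u+h],(s,s),interpolation=cv2.INTER_CUBIC)
t=cv2.imread("pics/top0.png");s=cv2.imread("pics/scene0.png")
a=np.hstack([crop(t,264,207,34,266),crop(t,175,195,20,266),crop(t,351,165,50,266)])
b=np.hstack([crop(s,249,198,34,266),crop(s,170,243,20,266),crop(s,284,132,45,266)])
cv2.imwrite("pics/c.png",np.vstack([a,b]))
f=grab("top");g=grab("scene")
hs=cv2.cvtColor(f["frame"],cv2.COLOR_BGR2HSV);hg=cv2.cvtColor(g["frame"],cv2.COLOR_BGR2HSV)
def blobs(f,h,box,m,zs,name,mina=3):
    u0,u1,v0,v1=box
    k=np.zeros(h.shape[:2],np.uint8);k[v0:v1,u0:u1]=m[v0:v1,u0:u1]
    n,l,st,c=cv2.connectedComponentsWithStats(k.astype(np.uint8))
    for i in range(1,n):
        if st[i,4]>=mina: print(name,st[i,4],c[i].round(1),st[i,:4],[onz(f,*c[i],z).round(4) for z in zs])
red=lambda h:(((h[...,0]<8)|(h[...,0]>172))&(h[...,1]>110)&(h[...,2]>70)).astype(np.uint8)
gold=lambda h:((h[...,0]>10)&(h[...,0]<32)&(h[...,1]>60)&(h[...,2]>100)).astype(np.uint8)
blue=lambda h:((h[...,0]>100)&(h[...,0]<130)&(h[...,1]>100)&(h[...,2]>60)).astype(np.uint8)
blobs(f,hs,(230,300,175,240),red(hs),[.046],"lidred",1)
blobs(f,hs,(310,395,130,205),red(hs),[.086],"colred",1)
blobs(f,hs,(155,195,175,215),gold(hs),[.040],"gold")
blobs(f,hs,(310,395,130,205),blue(hs),[.046],"blue",30)
blobs(g,hg,(220,280,170,225),red(hg),[.046],"Slidred",1)
blobs(g,hg,(245,325,95,165),red(hg),[.086],"Scolred",1)
blobs(g,hg,(150,190,225,260),gold(hg),[.040],"Sgold")
blobs(g,hg,(245,325,95,165),blue(hg),[.046],"Sblue",30)
bl=lambda h:(h[...,2]<45).astype(np.uint8)
blobs(f,hs,(230,300,175,240),bl(hs),[.066,.074],"bar",30)
blobs(g,hg,(215,282,170,225),bl(hg),[.066,.074],"Sbar",30)
```

```text
lidred 1 [277. 191.] [277 191   1   1] [array([0.5345, 0.0785, 0.046 ])]
lidred 1 [270. 225.] [270 225   1   1] [array([0.4646, 0.1081, 0.046 ])]
colred 4 [347.5 136.5] [347 136   2   2] [array([ 0.6133, -0.0907,  0.086 ])]
colred 2 [380.5 174. ] [380 174   2   1] [array([ 0.5185, -0.139 ,  0.086 ])]
colred 3 [331.3 180.7] [331 180   2   2] [array([ 0.5243, -0.0334,  0.086 ])]
gold 97 [175.5 195.2] [165 187  21  17] [array([0.5695, 0.2956, 0.04  ])]
blue 385 [351.5 169. ] [337 153  30  32] [array([ 0.5517, -0.092 ,  0.046 ])]
Slidred 2 [249.  180.5] [249 180   1   2] [array([0.5328, 0.0809, 0.046 ])]
Slidred 1 [232. 204.] [232 204   1   1] [array([0.524 , 0.1547, 0.046 ])]
Scolred 1 [257.  95.] [257  95   1   1] [array([ 0.6566, -0.1316,  0.086 ])]
Scolred 1 [262. 111.] [262 111   1   1] [array([ 0.613 , -0.0877,  0.086 ])]
Scolred 3 [307.7 115.7] [307 115   2   2] [array([ 0.5176, -0.1359,  0.086 ])]
Scolred 1 [281. 140.] [281 140   1   1] [array([ 0.5237, -0.0287,  0.086 ])]
Sgold 104 [169.1 244.1] [158 236  23  16] [array([0.5669, 0.3021, 0.04  ])]
Sblue 317 [282.8 131.5] [268 125  31  15] [array([ 0.557, -0.095,  0.046])]
bar 161 [269.2 206.9] [238 201  53  12] [array([0.499 , 0.1033, 0.066 ]), array([0.4973, 0.1038, 0.074 ])]
Sbar 454 [249.7 191.3] [226 177  48  27] [array([0.5043, 0.12  , 0.066 ]), array([0.5004, 0.1258, 0.074 ])]
```

View pics/c.png

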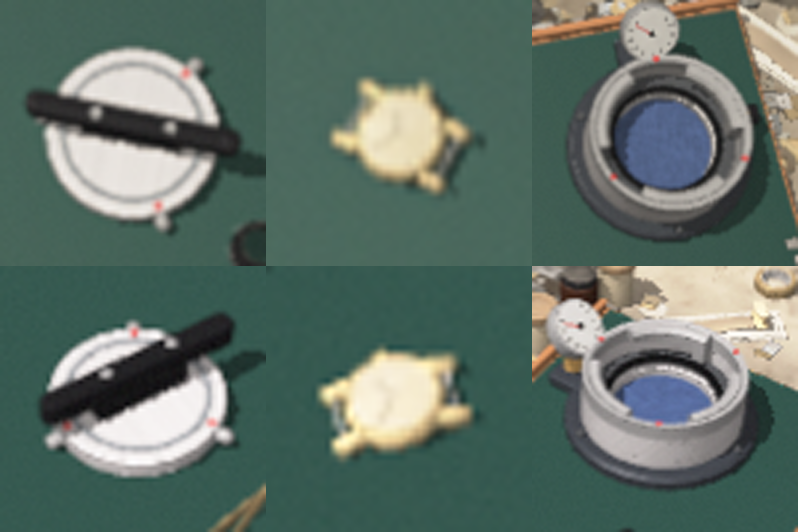

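Each lid pin has a red dot, and the +x pin sits under the bar's left end. The gold watch's lug pairs are at the left and right, about 25° tilted, with the crown at the top. The collar has three red dots. Next I'll measure subpixel positions.

```bash
cat >> h.py <<'E'
def dot(im,u,v,r=3):
    u,v=int(round(u)),int(round(v)); p=im[v-r:v+r+1,u-r:u+r+1].astype(float)
    w=np.clip(p[...,2]-np.maximum(p[...,0],p[...,1])-18,0,None); y,x=np.mgrid[v-r:v+r+1,u-r:u+r+1]
    return (w*x).sum()/w.sum(),(w*y).sum()/w.sum(),w.sum()
def fit3(P,angs):  # centre, radius, yaw from dots at known relative angles
    A=[];b=[]
    for (x,y),a in zip(P,np.radians(angs)):
        A+=[[1,0,np.cos(a),-np.sin(a)],[0,1,np.sin(a),np.cos(a)]];b+=[x,y]
    s,res,_,_=np.linalg.lstsq(np.array(A),np.array(b),rcond=None)
    return s[:2].round(4),np.hypot(s[2],s[3]).round(4),np.degrees(np.arctan2(s[3],s[2])).round(2),res
E
python3 - <<'E'
from h import *
T=grab("top");S=grab("scene")
def do(f,px,ang,z):
    D=[dot(f["frame"],*p) for p in px]; print(np.round(D,1).tolist())
    P=[onz(f,d[0],d[1],z)[:2] for d in D]; print(fit3(P,ang)); return P
do(T,[(347.5,136.5),(331.3,180.7),(380.5,174)],[0,120,240],.086)
do(S,[(262,111),(281,140),(307.7,115.7)],[0,120,240],.086)
# lid: pin0 under bar (+y). ccw order seen from above
P=do(T,[(270,225),(277,191)],[120,240],.046)
P=do(S,[(232,204),(269,204),(249,180.5)],[0,120,240],.046)
for f,L in((T,[(165.7,195.6),(170.6,188.5),(184.2,194.5),(180,202.5)]),(S,[(159.3,242.4),(161.6,250.7),(177.2,237.1),(179.6,245.4)])):
    Q=np.array([onz(f,*l,.037)[:2] for l in L]); d=(Q[:2].mean(0)-Q[2:].mean(0)); e=Q[1]-Q[0]
    print("watch",Q.mean(0),np.linalg.norm(d),np.degrees(np.arctan2(d[1],d[0])),np.linalg.norm(e),np.degrees(np.arctan2(e[1],e[0])))
# bar ends
for f,(u0,u1,v0,v1) in((T,(230,300,190,222)),(S,(215,282,170,212))):
    k=(f["frame"][v0:v1,u0:u1].max(2)<38).astype(np.uint8)
    n,l,st,c=cv2.connectedComponentsWithStats(k); i=1+st[1:,4].argmax(); y,x=np.nonzero(l==i)
    W=np.array([onz(f,a+u0,b+v0,.072)[:2] for a,b in zip(x,y)]); m=W.mean(0); ev=np.linalg.svd(W-m,full_matrices=False)[2][0]
    pr=(W-m)@ev; mid=m+ev*(pr.max()+pr.min())/2
    print("bar",len(x),m,mid,np.degrees(np.arctan2(ev[1],ev[0])),np.ptp(pr))
E
```

```text
[[347.2, 136.6, 493.0], [331.2, 181.0, 396.0], [380.6, 174.0, 463.0]]
(array([ 0.5518, -0.0873]), np.float64(0.0615), np.float64(-2.64), array([1.46793381e-07]))
[[261.9, 111.2, 248.0], [281.4, 140.1, 172.0], [307.6, 115.5, 326.0]]
(array([ 0.5511, -0.0841]), np.float64(0.0618), np.float64(-2.6), array([1.88781643e-07]))
[[270.0, 225.2, 268.0], [277.0, 191.3, 299.0]]
(array([0.5076, 0.1134]), np.float64(0.0437), np.float64(66.95), array([], dtype=float64))
[[231.7, 204.5, 146.0], [268.8, 203.6, 233.0], [248.9, 180.5, 290.0]]
(array([0.5066, 0.1158]), np.float64(0.0437), np.float64(67.13), array([9.46972361e-08]))
watch [0.57037763 0.29691821] 0.03443911625606466 53.96802827980658 0.018855497408061007 -43.179766025833466
watch [0.56828997 0.29990199] 0.035888262851518186 55.82506546262862 0.02040530534603018 143.90097968883308
bar 64 [0.49881101 0.11318747] [0.49742894 0.10970269] -111.6333794462502 0.06958640756681116
bar 365 [0.50002369 0.12459283] [0.4990658  0.12212589] 68.77937124806304 0.1160544124457368
```

play_rows(series=[[[-0.015,0.034,0.005,0,0,0,1],[-0.015,0.034,0.005,0,0,0,1],[-0.015,0.034,0.005,0,0,0,1],[-0.015,0.034,0.005,0,0,0,1],[-0.015,0.034,0,0,0,0,1],[-0.015,0.034,0,0,0,0,1],[-0.014,0.034,0,0,0,0,1],[0,0,0,0,0,0,1]]])

```text
time: 1.1
tool_pos: [0.1454, -0.3325, 0.2515]
tool_rot: [0.001, 0.979, 0.204, -0.0]
contact_force: [0.9, -1.3, 0.7]
gripper_width: 1.0
grasp_force: 0.0
```

play_rows(series=[[[0.027,0.019,0,0,0,3,1],[0.027,0.019,0,0,0,3,1],[0.027,0.019,0,0,0,3,1],[0.027,0.019,0,0,0,3,1],[0.023,0.034,0,0,0,3,1],[0.023,0.034,0,0,0,3,1],[0.023,0.034,0,0,0,3,1],[0.011,0.04,0,0,0,3,1],[0.011,0.04,0,0,0,3,1],[0.011,0.04,0,0,0,2,1]]])

```text
time: 2.1
tool_pos: [0.3569, -0.0352, 0.2515]
tool_rot: [0.0, 0.896, 0.444, 0.0]
contact_force: [0.0, -0.1, -0.9]
gripper_width: 1.004
grasp_force: 0.0
```

Run:
```python
from h import *
s=manip.state(); print(s["joint_pos"].round(3),s["tool_pos"].round(4))
cv2.imwrite("pics/s1.png",grab("scene")["frame"])
```

```text
[-0.307 -0.672  2.153  0.     1.659  0.345] [ 0.3569 -0.0352  0.2515]
```

View pics/s1.png

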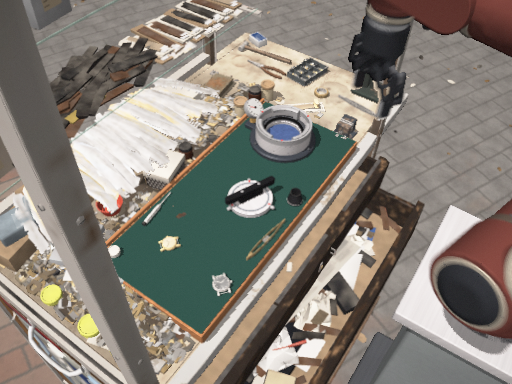

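The arm is clear of the upright, with the gripper at about (378,75). Next I'll go above the gold watch.

play_rows(series=[[[0.02,0.04,0,0,0,0,0.7],[0.02,0.04,0,0,0,0,0.7],[0.02,0.04,0,0,0,0,0.7],[0.02,0.04,-0.01,0,0,0,0.7],[0.025,0.04,-0.02,0,0,0,0.7],[0.025,0.04,-0.03,0,0,0,0.7],[0.025,0.035,-0.03,0,0,0,0.7],[0.025,0.03,-0.03,0,0,0,0.7],[0.032,0.029,-0.03,0,0,0,0.7],[0,0,0,0,0,0,0.7]]])

```text
time: 3.15
tool_pos: [0.5608, 0.29, 0.0975]
tool_rot: [-0.001, 0.896, 0.444, -0.007]
contact_force: [-1.1, -1.6, -0.6]
gripper_width: 0.698
grasp_force: 0.0
```

Run:
```python
from h import *
s=manip.state(); p=s["tool_pos"];print(s["joint_pos"].round(3),p.round(4))
S=grab("scene");T=grab("top")
def crop(f,X,h):
    u,v=proj(f,X)[0].round().astype(int); im=f["frame"].copy()
    return cv2.resize(im[v-h:v+h,u-h:u+h],(400,400),interpolation=cv2.INTER_CUBIC)
print(proj(S,p),proj(T,p))
cv2.imwrite("pics/w1.png",np.hstack([crop(S,p,50),crop(T,p,50)]))
```

```text
[0.359 0.19  1.695 0.    1.27  1.01 ] [0.5608 0.29   0.0975]
[[172.37508277 223.26345226]] [[173.80018454 191.8205378 ]]
```

View pics/w1.png

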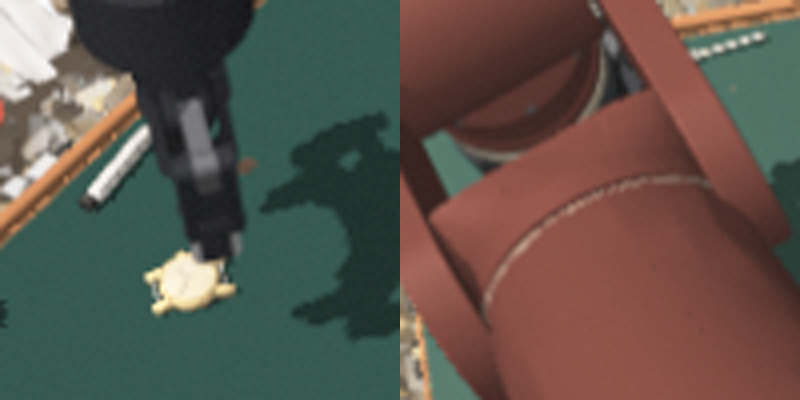

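play_rows(series=[[[0,0,-0.02,0,0,0,0.7],[0,0,0,0,0,0,0.7],[0,0,0,0,0,0,0.7]]])

```text
time: 3.55
tool_pos: [0.5625, 0.2886, 0.0898]
tool_rot: [0.0, 0.897, 0.443, 0.001]
contact_force: [-0.0, 0.1, 0.5]
gripper_width: 0.698
grasp_force: 0.0
```

play_rows(series=[[[0.007,0.01,-0.01,0,0,0,0.7],[0,0,-0.015,0,0,0,0.7],[0,0,-0.015,0,0,0,0.7],[0,0,-0.008,0,0,0,0.7],[0,0,-0.006,0,0,0,0.7],[0,0,0,0,0,0,0.7],[0,0,0,0,0,0,0.7]]])

```text
time: 4.25
tool_pos: [0.5693, 0.299, 0.0339]
tool_rot: [0.0, 0.897, 0.443, 0.0]
contact_force: [0.4, -0.3, -1.2]
gripper_width: 0.698
grasp_force: 0.0
```

Run:
```python
from h import *
s=manip.state(); p=s["tool_pos"];print(p.round(4),s["contact_force"])
S=grab("scene")
def crop(f,X,h):
    u,v=proj(f,X)[0].round().astype(int); im=f["frame"].copy()
    return cv2.resize(im[v-h:v+h,u-h:u+h],(600,600),interpolation=cv2.INTER_CUBIC)
cv2.imwrite("pics/w2.png",crop(S,p,30))
```

```text
[0.5693 0.299  0.0339] [ 0.42031825 -0.34683373 -1.23948715]
```

View pics/w2.png

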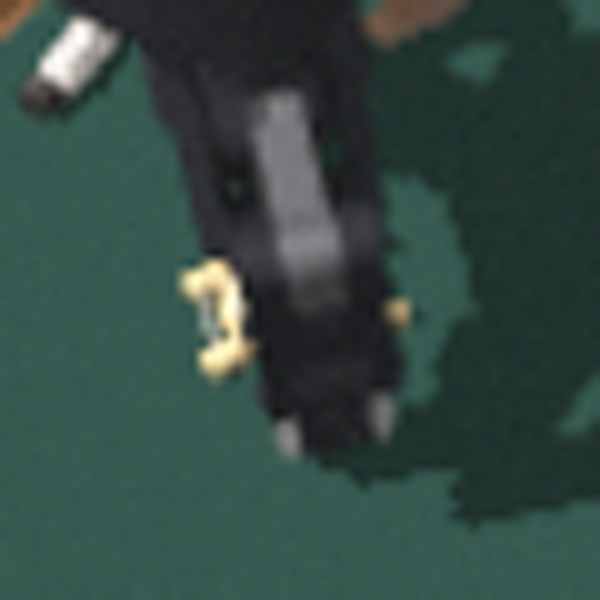

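Run:
```python
from h import *
S=grab("scene"); p=manip.state()["tool_pos"]
d=np.array([-np.cos(np.radians(37)),np.sin(np.radians(37)),0]);e=np.array([d[1],-d[0],0])
c=proj(S,p)[0].round()
for X in (p,p+.03*d,p+.043*d+[0,0,.006],p+.02*e,np.array([.5693,.2984,.037])):
    print(((proj(S,X)[0]-c)*10+300).round())
```

```text
[303. 300.]
[336. 424.]
[348. 461.]
[201. 325.]
[306. 291.]
```

The finger tips sit at (338,440), where projection predicts them, and the left lugs are at (208,320), so the watch is centred. I'll close now.

play_rows(series=[[[0,0,-0.001,0,0,0,0.5],[0,0,0,0,0,0,0.3],[0,0,0,0,0,0,0.3],[0,0,0,0,0,0,0.3],[0,0,0,0,0,0,0.3],[0,0,0,0,0,0,0.3]]])

```text
time: 4.95
tool_pos: [0.5696, 0.2993, 0.0336]
tool_rot: [-0.0, 0.897, 0.443, 0.001]
contact_force: [-1.9, -0.0, 5.5]
gripper_width: 0.334
grasp_force: 59.1
```

play_rows(series=[[[0,0,0.005,0,0,0,0.3],[0,0,0.02,0,0,0,0.3],[0,0,0.03,0,0,0,0.3],[0,-0.02,0.03,0,0,0,0.3],[-0.003,-0.03,0.02,0,0,0,0.3],[-0.003,-0.03,0,0,0,0,0.3],[-0.003,-0.03,0,0,0,0,0.3],[-0.003,-0.03,0,0,0,0,0.3],[-0.003,-0.03,0,0,0,0,0.3],[-0.003,-0.03,0,0,0,0,0.3]]])

```text
time: 5.95
tool_pos: [0.5505, 0.0978, 0.1373]
tool_rot: [-0.0, 0.896, 0.443, -0.0]
contact_force: [0.3, 0.1, -0.3]
gripper_width: 0.335
grasp_force: 59.2
```

play_rows(series=[[[0,-0.03,0,0,0,0,0.3],[0,-0.03,0,0,0,0,0.3],[0,-0.03,0,0,0,0,0.3],[0,-0.03,0,0,0,0,0.3],[0,-0.03,0,0,0,0,0.3],[0,-0.02,0,0,0,0,0.3],[0,-0.015,0,0,0,0,0.3],[0,0,0,0,0,0,0.3],[0,0,0,0,0,0,0.3]]])

```text
time: 6.85
tool_pos: [0.551, -0.0856, 0.1375]
tool_rot: [-0.0, 0.897, 0.443, -0.0]
contact_force: [-0.2, -0.0, 0.3]
gripper_width: 0.333
grasp_force: 59.3
```

play_rows(series=[[[0,0,-0.02,0,0,0,0.3],[0,0,-0.02,0,0,0,0.3],[0,0,-0.02,0,0,0,0.3],[0,0,-0.015,0,0,0,0.3],[0,0,-0.007,0,0,0,0.3],[0,0,-0.004,0,0,0,0.3],[0,0,0,0,0,0,0.3],[0,0,0,0,0,0,0.3]]])

```text
time: 7.65
tool_pos: [0.5519, -0.0861, 0.0528]
tool_rot: [0.001, 0.896, 0.443, 0.001]
contact_force: [0.4, -0.1, 0.3]
gripper_width: 0.332
grasp_force: 59.3
```

play_rows(series=[[[0,0,-0.001,0,0,0,0.3],[0,0,-0.001,0,0,0,0.3],[0,0,0,0,0,0,0.3],[0,0,0,0,0,0,0.3]]])

```text
time: 8.05
tool_pos: [0.5512, -0.086, 0.05]
tool_rot: [0.0, 0.897, 0.443, 0.0]
contact_force: [0.2, 0.3, -0.1]
gripper_width: 0.336
grasp_force: 59.3
```

play_rows(series=[[[0,0,-0.001,0,0,0,0.3],[0,0,-0.0007,0,0,0,0.3],[0,0,0,0,0,0,0.3],[0,0,0,0,0,0,0.3]]])

```text
time: 8.45
tool_pos: [0.5511, -0.086, 0.048]
tool_rot: [-0.0, 0.897, 0.443, -0.0]
contact_force: [0.2, -0.1, -0.8]
gripper_width: 0.332
grasp_force: 59.3
```

play_rows(series=[[[0,0,-0.0005,0,0,0,0.3],[0,0,0,0,0,0,0.3],[0,0,-0.0003,0,0,0,0.3],[0,0,0,0,0,0,0.3],[0,0,0,0,0,0,0.3]]])

```text
time: 8.95
tool_pos: [0.5513, -0.086, 0.0477]
tool_rot: [0.0, 0.896, 0.443, 0.0]
contact_force: [-1.6, 0.6, 3.8]
gripper_width: 0.332
grasp_force: 59.7
```

play_rows(series=[[[0,0,0,0,0,0,0.35],[0,0,0,0,0,0,0.38],[0,0,0,0,0,0,0.42],[0,0,0,0,0,0,0.46],[0,0,0,0,0,0,0.46],[0,0,0.003,0,0,0,0.46],[0,0,0.01,0,0,0,0.46],[0,0,0.02,0,0,0,0.46],[0,0,0.03,0,0,0,0.46],[0,0,0.04,0,0,0,0.46]]])

```text
time: 9.95
tool_pos: [0.5499, -0.0856, 0.1503]
tool_rot: [-0.001, 0.897, 0.443, -0.001]
contact_force: [0.4, -0.5, -0.1]
gripper_width: 0.462
grasp_force: 0.0
```

play_rows(series=[[[-0.006,0.025,0,0,0,2,0.5],[-0.006,0.03,0,0,0,2,0.5],[-0.006,0.03,0,0,0,2,0.5],[-0.006,0.03,0,0,0,2,0.5],[-0.006,0.03,0,0,0,2,0.5],[-0.006,0.03,0,0,0,2,0.5],[-0.006,0.025,-0.02,0,0,2.3,0.5],[-0.001,0,-0.02,0,0,0,0.5],[0,0,0,0,0,0,0.5],[0,0,0,0,0,0,0.5]]])

```text
time: 10.95
tool_pos: [0.5083, 0.1139, 0.111]
tool_rot: [0.0, 0.834, 0.551, 0.0]
contact_force: [0.2, 0.8, 0.1]
gripper_width: 0.503
grasp_force: 0.0
```

Run:
```python
from h import *
s=manip.state();p=s["tool_pos"];q=s["tool_rot"];print(p.round(4),2*np.degrees(np.arctan2(q[2],q[1]))-90)
S=grab("scene");T=grab("top")
def crop(f,u,v,h):
    u,v=int(u),int(v); return cv2.resize(f["frame"][v-h:v+h,u-h:u+h],(400,400),interpolation=cv2.INTER_CUBIC)
a,b=proj(S,p)[0],proj(S,[.5514,-.0857,.07])[0]; print(a,b)
cv2.imwrite("pics/l1.png",np.hstack([crop(S,*a,45),crop(S,*b,45)]))
```

```text
[0.5083 0.1139 0.111 ] -23.110627737683615
[250.1803906 173.5488901] [283.47299478 126.80033877]
```

View pics/l1.png

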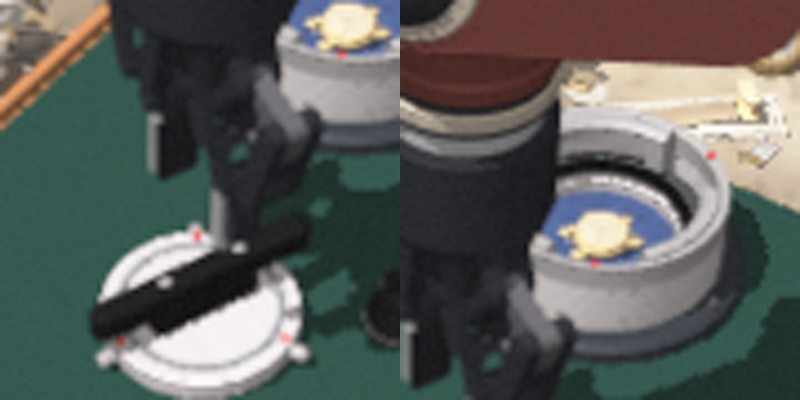

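The watch lies dial up on the blue floor, at (600,235) in the right crop. The fingers are over the lid's bar. I'll descend and grasp.

play_rows(series=[[[-0.001,0.0005,-0.015,0,0,0,0.5],[0,0,-0.02,0,0,0,0.5],[0,0,-0.015,0,0,0,0.5],[0,0,-0.01,0,0,0,0.5],[0,0,0,0,0,0,0.5],[0,0,0,0,0,0,0.3],[0,0,0,0,0,0,0.1],[0,0,0,0,0,0,0.1],[0,0,0,0,0,0,0.1],[0,0,0,0,0,0,0.1]]])

```text
time: 12.05
tool_pos: [0.5082, 0.1146, 0.0514]
tool_rot: [0.001, 0.834, 0.551, 0.001]
contact_force: [1.0, 0.2, 3.5]
gripper_width: 0.15
grasp_force: 62.4
```

play_rows(series=[[[0,0,0.01,0,0,0,0.1],[0,0,0.025,0,0,0,0.1],[0,0,0.03,0,0,6,0.1],[0.005,-0.025,0.01,0,0,6,0.1],[0.006,-0.03,0,0,0,6,0.1],[0.006,-0.03,0,0,0,6,0.1],[0.006,-0.03,0,0,0,6,0.1],[0.007,-0.03,0,0,0,6,0.1],[0.007,-0.03,0,0,0,6,0.1],[0.006,-0.025,0,0,0,6,0.1]]])

```text
time: 13.05
tool_pos: [0.5493, -0.0868, 0.1245]
tool_rot: [-0.001, 0.537, 0.844, -0.0]
contact_force: [0.8, -0.1, -3.4]
gripper_width: 0.146
grasp_force: 61.6
```

play_rows(series=[[[0,0,0,0,0,2.4,0.1],[0,0,0,0,0,0,0.1],[0,0,0,0,0,0,0.1],[0,0,0,0,0,0,0.1]]])

```text
time: 13.45
tool_pos: [0.5497, -0.0848, 0.1249]
tool_rot: [-0.001, 0.52, 0.854, -0.0]
contact_force: [0.7, -0.1, -3.8]
gripper_width: 0.149
grasp_force: 61.6
```

Run:
```python
from h import *
s=manip.state();p=s["tool_pos"];q=s["tool_rot"];print(p.round(4),2*np.degrees(np.arctan2(q[2],q[1]))-90,s["contact_force"],s["joint_pos"].round(2))
S=grab("scene");T=grab("top")
zu=p[2]-.0194; print("predicted dots")
for f,n in((S,"s"),(T,"t")):
    for a in(117.4,237.4,357.4):
        X=[p[0]+.0437*np.cos(np.radians(a)),p[1]+.0437*np.sin(np.radians(a)),zu+.014]
        u,v=proj(f,X)[0]; d=dot(f["frame"],u,v,5); print(n,a,(u.round(1),v.round(1)),np.round(d,1), onz(f,d[0],d[1],zu+.014)[:2].round(4))
def crop(f,u,v,h):
    u,v=int(u),int(v); return cv2.resize(f["frame"][v-h:v+h,u-h:u+h],(400,400),interpolation=cv2.INTER_CUBIC)
c=[.5514,-.0857,.1]
cv2.imwrite("pics/l2.png",np.hstack([crop(S,*proj(S,c)[0],45),crop(T,*proj(T,c)[0],45)]))
```

```text
[ 0.5497 -0.0848  0.1249] 27.30534599187976 [ 0.667814   -0.13956    -3.79139634] [-0.29 -0.02  1.87  0.    1.29 -0.76]
predicted dots
s 117.4 (np.float64(283.9), np.float64(123.1)) [283.7 123.7 120. ] [ 0.5289 -0.0442]
s 237.4 (np.float64(302.8), np.float64(106.0)) [303.7 106.  191. ] [ 0.5246 -0.1229]
s 357.4 (np.float64(269.5), np.float64(102.9)) [269.3 103.1 223. ] [ 0.5933 -0.086 ]
t 117.4 (np.float64(339.4), np.float64(172.5)) [nan nan  0.] [nan nan]
t 237.4 (np.float64(375.6), np.float64(167.2)) [ 375.5  167.  3430. ] [ 0.5266 -0.1214]
t 357.4 (np.float64(351.1), np.float64(139.7)) [355. 140. 489.] [ 0.5912 -0.0946]h.py:18: RuntimeWarning: invalid value encountered in scalar divide
  return (w*x).sum()/w.sum(),(w*y).sum()/w.sum(),w.sum()
```

View pics/l2.png

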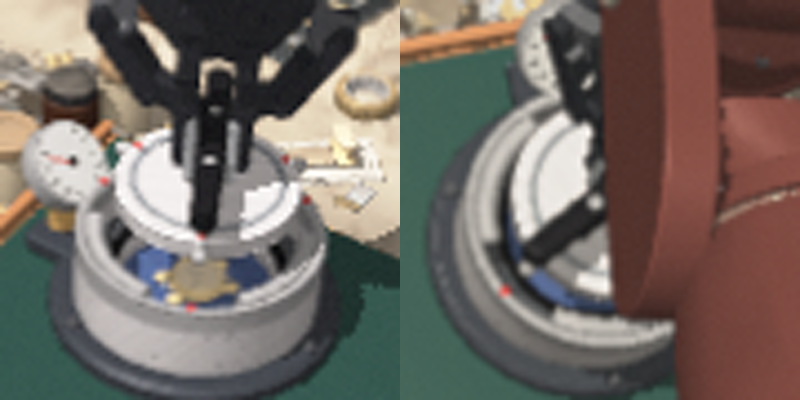

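The scene view puts the lid dots' centre at (0.5489,−0.0844) with yaw 117.4°. The collar in the same view is at (0.5511,−0.0841), so I'll shift +2.2 mm in x and descend with force checks.

play_rows(series=[[[0.0022,0.0002,-0.005,0,0,0,0.1],[0,0,-0.005,0,0,0,0.1],[0,0,-0.005,0,0,0,0.1],[0,0,-0.003,0,0,0,0.1],[0,0,-0.003,0,0,0,0.1],[0,0,0,0,0,0,0.1],[0,0,0,0,0,0,0.1]]])

```text
time: 14.25
tool_pos: [0.5524, -0.0853, 0.1043]
tool_rot: [-0.0, 0.52, 0.854, -0.0]
contact_force: [0.4, -0.1, -3.6]
gripper_width: 0.149
grasp_force: 61.6
```

play_rows(series=[[[0,0,-0.002,0,0,0,0.1],[0,0,-0.002,0,0,0,0.1],[0,0,-0.002,0,0,0,0.1],[0,0,0,0,0,0,0.1],[0,0,0,0,0,0,0.1]]])

```text
time: 14.75
tool_pos: [0.5523, -0.0852, 0.0982]
tool_rot: [-0.0, 0.52, 0.854, -0.0]
contact_force: [-0.2, 1.2, -3.5]
gripper_width: 0.146
grasp_force: 61.6
```

play_rows(series=[[[0,0,-0.002,0,0,0,0.1],[0,0,-0.002,0,0,0,0.1],[0,0,-0.002,0,0,0,0.1],[0,0,0,0,0,0,0.1],[0,0,0,0,0,0,0.1]]])

```text
time: 15.25
tool_pos: [0.5523, -0.0853, 0.0922]
tool_rot: [-0.0, 0.52, 0.854, -0.0]
contact_force: [0.5, -0.4, -4.3]
gripper_width: 0.154
grasp_force: 61.6
```

```bash
python3 -c "
from h import *
s=manip.state();print(s['tool_pos'].round(4),s['contact_force'].round(2),s['ft_torque'].round(3))"
```

```text
[ 0.5523 -0.0853  0.0922] [ 0.48 -0.39 -4.26] [-0.001 -0.018  0.008]
```

Free descent. I'll continue down to the seal.

play_rows(series=[[[0,0,-0.002,0,0,0,0.1],[0,0,-0.002,0,0,0,0.1],[0,0,-0.002,0,0,0,0.1],[0,0,0,0,0,0,0.1],[0,0,0,0,0,0,0.1]]])

```text
time: 15.75
tool_pos: [0.5523, -0.0853, 0.0862]
tool_rot: [-0.0, 0.52, 0.854, -0.0]
contact_force: [0.5, 0.2, -3.5]
gripper_width: 0.149
grasp_force: 61.6
```

play_rows(series=[[[0,0,-0.001,0,0,0,0.1],[0,0,-0.001,0,0,0,0.1],[0,0,0,0,0,0,0.1],[0,0,0,0,0,0,0.1]]])

```text
time: 16.15
tool_pos: [0.5524, -0.0853, 0.0843]
tool_rot: [-0.0, 0.52, 0.854, -0.0]
contact_force: [0.1, 0.2, -3.0]
gripper_width: 0.153
grasp_force: 61.6
```

play_rows(series=[[[0,0,-0.001,0,0,0,0.1],[0,0,0,0,0,0,0.1],[0,0,-0.0007,0,0,0,0.1],[0,0,0,0,0,0,0.1],[0,0,0,0,0,0,0.1]]])

```text
time: 16.65
tool_pos: [0.5526, -0.0853, 0.083]
tool_rot: [0.0, 0.52, 0.854, 0.0]
contact_force: [-0.7, 1.5, -1.2]
gripper_width: 0.146
grasp_force: 62.0
```

play_rows(series=[[[0,0,-0.0005,0,0,0,0.1],[0,0,0,0,0,0,0.1],[0,0,-0.0005,0,0,0,0.1],[0,0,0,0,0,0,0.1],[0,0,0,0,0,0,0.1]]])

```text
time: 17.15
tool_pos: [0.5528, -0.0854, 0.0827]
tool_rot: [0.0, 0.52, 0.854, 0.0]
contact_force: [-3.7, 0.4, 6.7]
gripper_width: 0.147
grasp_force: 62.9
```

play_rows(series=[[[-0.0006,0,0.0004,0,0,0,0.1],[0,0,0,0,0,-2,0.1],[0,0,0,0,0,-4,0.1],[0,0,0,0,0,-4,0.1],[0,0,0,0,0,-4,0.1],[0,0,0,0,0,-4,0.1],[0,0,0,0,0,-2,0.1],[0,0,0,0,0,0,0.1],[0,0,0,0,0,0,0.1]]])

```text
time: 18.05
tool_pos: [0.5527, -0.0856, 0.0828]
tool_rot: [0.001, 0.661, 0.751, 0.001]
contact_force: [1.2, 0.1, 4.3]
gripper_width: 0.148
grasp_force: 62.5
```

```bash
cat > st.py <<'E'
from h import *
s=manip.state();q=s['tool_rot'];print(s['tool_pos'].round(4),s['contact_force'].round(2),s['ft_torque'].round(3),"bar",(2*np.degrees(np.arctan2(q[2],q[1]))).round(2))
E
python3 st.py
```

```text
[ 0.5527 -0.0856  0.0828] [1.19 0.11 4.25] [-0.029 -0.001 -0.083] bar 97.32
```

play_rows(series=[[[0,0,0.0001,0,0,-2,0.1],[0,0,0,0,0,-2,0.1],[0,0,0,0,0,-1,0.1],[0,0,0,0,0,-1,0.1],[0,0,0,0,0,-1,0.1],[0,0,0,0,0,0,0.1]]])

```text
time: 18.65
tool_pos: [0.5523, -0.0854, 0.0828]
tool_rot: [0.001, 0.705, 0.709, 0.0]
contact_force: [-0.1, 0.4, 5.0]
gripper_width: 0.154
grasp_force: 62.8
```

```bash
python3 st.py
```

```text
[ 0.5523 -0.0854  0.0828] [-0.09  0.35  5.  ] [0.058 0.053 0.036] bar 90.28
```

play_rows(series=[[[0,0,0,0,0,-1,0.1],[0,0,0,0,0,-1,0.1],[0,0,0,0,0,-1,0.1],[0,0,0,0,0,0,0.1]]])

```text
time: 19.05
tool_pos: [0.5523, -0.0854, 0.0827]
tool_rot: [0.001, 0.724, 0.69, 0.0]
contact_force: [0.8, 0.3, 5.5]
gripper_width: 0.15
grasp_force: 62.8
```

```bash
python3 st.py
```

```text
[ 0.5523 -0.0854  0.0827] [0.77 0.26 5.52] [0.044 0.06  0.022] bar 87.29
```

play_rows(series=[[[0,0,0,0,0,-1,0.1],[0,0,0,0,0,-1,0.1],[0,0,0,0,0,0,0.1]]])

```text
time: 19.35
tool_pos: [0.5523, -0.0854, 0.0828]
tool_rot: [0.001, 0.736, 0.677, 0.0]
contact_force: [-0.5, -0.1, 5.7]
gripper_width: 0.147
grasp_force: 62.8
```

```bash
python3 st.py
```

```text
[ 0.5523 -0.0854  0.0828] [-0.5  -0.13  5.66] [0.065 0.074 0.043] bar 85.29
```

play_rows(series=[[[0,0,0,0,0,-1,0.1],[0,0,0,0,0,-1,0.1],[0,0,0,0,0,-1,0.1],[0,0,0,0,0,0,0.1]]])

```text
time: 19.75
tool_pos: [0.5523, -0.0854, 0.0828]
tool_rot: [0.0, 0.753, 0.658, 0.0]
contact_force: [-1.0, -0.5, 5.3]
gripper_width: 0.151
grasp_force: 62.8
```

```bash
python3 st.py
```

```text
[ 0.5523 -0.0854  0.0828] [-1.01 -0.49  5.26] [0.049 0.048 0.046] bar 82.29
```

play_rows(series=[[[0,0,0,0,0,-1,0.1],[0,0,0,0,0,-1,0.1],[0,0,0,0,0,-1,0.1],[0,0,0,0,0,0,0.1]]])

```text
time: 20.15
tool_pos: [0.5522, -0.0854, 0.0827]
tool_rot: [0.0, 0.77, 0.638, 0.0]
contact_force: [-0.2, 0.9, 5.5]
gripper_width: 0.153
grasp_force: 62.8
```

```bash
python3 st.py
```

```text
[ 0.5522 -0.0854  0.0827] [-0.17  0.9   5.55] [0.051 0.065 0.067] bar 79.3
```

play_rows(series=[[[0,0,0,0,0,-1,0.1],[0,0,0,0,0,-1,0.1],[0,0,0,0,0,-1,0.1],[0,0,0,0,0,0,0.1]]])

```text
time: 20.55
tool_pos: [0.5521, -0.0854, 0.0825]
tool_rot: [0.0, 0.786, 0.618, 0.0]
contact_force: [-0.0, -0.9, 5.2]
gripper_width: 0.153
grasp_force: 62.8
```

```bash
python3 st.py
```

```text
[ 0.5521 -0.0854  0.0825] [-0.   -0.85  5.18] [0.015 0.081 0.299] bar 76.3
```

play_rows(series=[[[0,0,0,0,0,-1,0.1],[0,0,0,0,0,-1,0.1],[0,0,0,0,0,0,0.1]]])

```text
time: 20.85
tool_pos: [0.552, -0.0854, 0.0824]
tool_rot: [0.0, 0.797, 0.604, 0.0]
contact_force: [-0.0, -1.1, 5.2]
gripper_width: 0.144
grasp_force: 62.9
```

```bash
python3 st.py
```

```text
[ 0.552  -0.0854  0.0824] [-0.01 -1.08  5.21] [-0.018 -0.005  0.378] bar 74.29
```

play_rows(series=[[[0,0,0.0003,0,0,0,0.1],[0,0,0,0,0,-1,0.1],[0,0,0,0,0,0,0.1]]])

```text
time: 21.15
tool_pos: [0.5518, -0.0854, 0.0823]
tool_rot: [0.0, 0.802, 0.597, -0.0]
contact_force: [0.9, -1.5, 4.0]
gripper_width: 0.148
grasp_force: 62.6
```

```bash
python3 st.py
```

```text
[ 0.5518 -0.0854  0.0823] [ 0.89 -1.51  4.01] [-0.152 -0.203  0.527] bar 73.28
```

play_rows(series=[[[0,0,0.0006,0,0,0,0.1],[0,0,0,0,0,-0.5,0.1],[0,0,0,0,0,0,0.1]]])

```text
time: 21.45
tool_pos: [0.5518, -0.0853, 0.0824]
tool_rot: [0.0, 0.805, 0.593, -0.0]
contact_force: [4.1, -1.8, -3.3]
gripper_width: 0.145
grasp_force: 62.1
```

```bash
python3 st.py
```

```text
[ 0.5518 -0.0853  0.0824] [ 4.12 -1.84 -3.34] [-0.364 -0.78   0.647] bar 72.8
```

play_rows(series=[[[0,0,-0.0003,0,0,0,0.1],[0,0,0,0,0,-0.5,0.1],[0,0,0,0,0,0,0.1]]])

```text
time: 21.75
tool_pos: [0.5516, -0.0853, 0.0823]
tool_rot: [-0.0, 0.808, 0.59, -0.0]
contact_force: [4.7, -2.1, -3.9]
gripper_width: 0.153
grasp_force: 62.1
```

```bash
python3 st.py
```

```text
[ 0.5516 -0.0853  0.0823] [ 4.69 -2.08 -3.88] [-0.389 -0.812  0.776] bar 72.29
```

Torque is 0.78 N·m while pulling up about 4 N, so about 21 N will remain on the pins once released. That is tight, so I'll let go and lift.

play_rows(series=[[[0,0,0,0,0,0,0.2],[0,0,0,0,0,0,0.3],[0,0,0,0,0,0,0.4],[0,0,0,0,0,0,0.4],[0,0,0.01,0,0,0,0.4],[0,0,0.02,0,0,0,0.4],[0,0,0.03,0,0,0,0.4],[0,0,0.03,0,0,0,0.4],[0,0,0.02,0,0,0,0.4],[0,0,0,0,0,0,0.4]]])

```text
time: 22.75
tool_pos: [0.5541, -0.0859, 0.1979]
tool_rot: [0.003, 0.808, 0.59, 0.003]
contact_force: [0.7, 0.7, -0.1]
gripper_width: 0.401
grasp_force: 0.0
```

```bash
python3 st.py
python3 - <<'E'
from h import *
S=grab("scene")
u,v=proj(S,[.5514,-.0857,.09])[0].astype(int)
a=cv2.resize(S["frame"][v-45:v+45,u-45:u+45],(400,400),interpolation=cv2.INTER_CUBIC)
b=cv2.resize(S["frame"],(400,300)); b=cv2.copyMakeBorder(b,0,100,0,0,cv2.BORDER_CONSTANT)
cv2.imwrite("pics/f.png",np.hstack([a,b]))
c=(.5511,-.0841)
for y in(72.3,192.3,312.3):
    p=proj(S,[c[0]+.0437*np.cos(np.radians(y)),c[1]+.0437*np.sin(np.radians(y)),.077])[0]; print(p.round(1),np.round(dot(S["frame"],*p),1))
E
```

```text
[ 0.5541 -0.0859  0.1979] [ 0.69  0.7  -0.07] [-0.014  0.067  0.   ] bar 72.29
[268.7 132.5] [269.  132.5  54. ]
[301.5 130. ] [301.4 129.8 193. ]
[280.  112.8] [279.7 113.  177. ]
```

View pics/f.png

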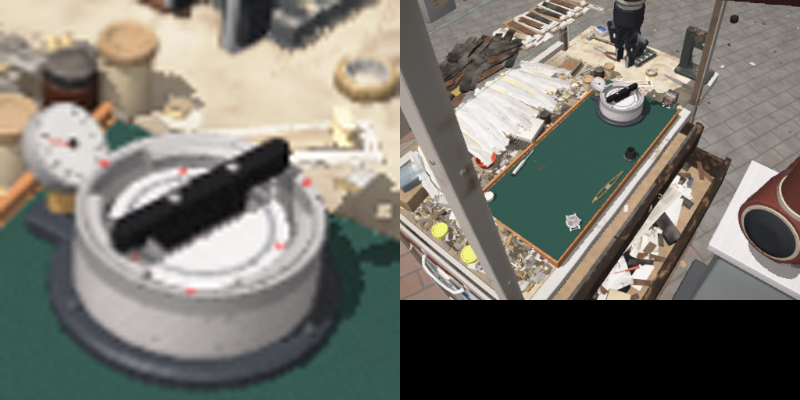

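The lid sits level in the collar with its dots where predicted for 72.3°, so it did not spring back. The gripper is clear, and the steel watch and loupe have not moved.

```bash
python3 -c "
from plant import manip
print(manip.job_done())"
```

```text
the job is handed in; nothing more can be done
None
```

I laid the gold watch dial up in the chamber, locked the lid about 45° clockwise to hand-tight (about 21 N estimated on the pins), let go, and handed in the job at about 23 s; the steel watch and loupe were not touched.

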